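Stand up the fallen coil and hold the field probe centred in its bore

TASK

The square copper coil has fallen over on the yellow test board: set it down upright on that board, terminals uppermost, without dropping it, and let go of it. Then take the yellow-handled field probe out of the tool stand, lower its rod straight down into the coil's bore without touching the coil, until the red ring on the rod is level with the coil's top face, and finish while holding it still there, upright and centred in the bore. Leave everything else where it is.

Things in the scene. Friction and masses are not known exactly. Their poses are not given: they have to be found in the camera images.
- coil: Coil, 50 x 50 mm by 64 mm tall, 0.24-0.38 kg: black foot flange, copper winding, white top flange, sides flush, two steel blade terminals on top (10 mm tall, x -19.5, y +-13 mm). Origin: centre of the black foot face; z: along the bore to the terminal end (up when it stands). At the start it lies on its +x side on the board, z level, within 55 degrees of -y (robot right).
- coil_mouth (a point): Centre of the mouth of the coil's bore in its white top face, 64 mm from the coil's origin along its z. The bore is round, 22 mm in diameter, and goes right through. To turn the coil, its flat sides are best gripped near this end (about 20 mm below the top face), so that its corners stay clear of the palm.
- board: Yellow insulating board, fixed and flat: 260 (x) x 340 (y) x 8 mm. Origin: centre of its underside, on the bench (z = 0); z up; top 8 mm above the bench. A green circuit board with parts up to 37 mm above the bench covers the strip x = +69 to +125 mm; heat sink and ferrite ring lie near its +y edge (y above 100 mm); the rest is clear.
- stand: Two-place tool stand, fixed: foot 100 (x) x 200 (y) mm; drilled aluminium top plate 60 x 190 mm, its upper face 110 mm above the bench, 12 mm holes at y = -45 and +45 mm. The probe and a blue-handled driver hang in the holes, either way round, shoulders on the plate. Origin: centre of its foot's underside; z up.
- probe: Cordless field probe pen, 0.1-0.15 kg, hanging upright in the stand, its shoulder on the plate, rod 2 mm loose a side in the hole. Pale round rod 8 mm in diameter, 95 mm long, below; round yellow handle 26 mm in diameter, 110 mm long, above. Origin: tip of the rod, 15 mm above the bench at the start; z up the rod; handle from z = 95 to 205 mm, grip near z = 170 mm.
- probe_mark (a point): The red depth ring on the probe's rod, on the rod's axis 32 mm above its tip; when it is level with the coil's top face the tip is at the coil's mid-height.
- driver: Blue-handled nut driver in the stand's other hole, handle 25 mm in diameter, 185 mm long in all; origin at its lower tip, z up. To be left alone.
- heatsink: Small finned aluminium heat sink, 40 x 40 x 26 mm, loose on the board near its +y edge. Origin: centre of its underside. To be left alone.
- toroid: Dark green ferrite ring, 36 mm across and 12 mm high, loose on the board near its +y edge. Origin: centre of its underside. To be left alone.
- tape: Roll of amber tape lying flat on the bench to the right, 90 mm across and 19 mm high. Origin: centre of its underside. To be left alone.
- capacitor: Dark blue can capacitor standing on the bench to the right, 35 mm in diameter and 60 mm high. Origin: centre of its underside. To be left alone.
- screwdriver: Red-handled screwdriver lying on the bench to the right, 190 mm long along its x axis, 26 mm thick. Origin: under its middle. To be left alone.
Things that resemble listed ones, but are neither listed nor needed, are in the scene too. Of the things like the coil, leave any that is turquoise; of the rest the larger one is meant.

How it is judged:
By the outcome, as a careful person would: the job done as asked, in the order asked, and still so for the second after the job is handed in, while the arm keeps its last pose, push and grip.
It also fails if it takes over 67 s, if anything falls off the work surface, if the arm or the gripper's body presses on something with over 40 N, if the wrist force passes 120 N, or if a joint passes its speed limit or range.

ROBOT

A 6-joint arm with a two-finger parallel gripper is mounted at the origin on the work surface. World frame = base frame: x ahead of the robot, y to its left, z up, the work surface at z = 0. Lengths are in m, angles in rad, forces in N, time in s.
With the tool pointing down it reaches from about 0.35 to 0.85 m from the base axis. Payload 8.1 kg.
Tool frame: the origin (TCP) lies at the very end of the fingers, on their centre line; the grasp point (between the pads) lies 19 mm behind it; z points along the fingers, y is the line along which they close (so a half turn about z gives the same grasp; the last joint's range is limited). The gripper opens to 93 mm and grips with 3 to 60 N. Pads are 15 mm wide; open, the fingers measure 128 mm over their backs; the gripper's body (75 mm by 188 mm) begins 65 mm behind the grasp point.
Start: joints at [1.189, 0.13, 1.488, -0, 1.523, -0.085], TCP at [0.175, 0.574, 0.219] pointing down, gripper open.
Joint ranges: [-2.96, 2.96], [-0.89, 2.26], [0.02, 2.5], [-1.34, 4.48], [0, 2.73], [-2.66, 2.66]. Speed limits (rad/s): [2.39, 2.39, 2.79, 3.14, 3.14, 3.14].

INTERFACE

Orientations are given as a rotation vector (axis times angle).
In Python, from plant import monitor, eyes, ticket gives the robot as it stands.
- The arm moves only by the tool arm_command, never from a script. Its argument "deltas" is a list that holds one entry, the list of rows, each a list of 6 numbers: the shift along the world's x, y, z in cm, then the turn, a rotation vector about the world's x, y, z in degrees. In form: [[[tx, ty, tz, rx, ry, rz], ...]]. A call has 1 to 12 rows; each row shifts and turns the commanded pose from where the row before left it; what a row does not reach is not made up. A row lasts 1/12 s, in which the tool goes at most 41.7 mm and 7.16 degrees, less where a joint would pass 70% of its speed; a pose out of reach is approached as far as the arm can. A call is refused whole if a number of a shift passes 4.17 or a number of a turn 7.16, either way. A call with a gripper value outside its range is refused whole. "gripper" is the opening, from -1 (shut) to 1 (fully open), set as the call begins (left out, the last holds). The fingers move at their own pace and stop on an object; "squeeze" is the grip in N (left out, the last holds). Time passes only in rows, so rows that do not move let the fingers close. It gives the time, the measured TCP pose, the force, the opening and the grip force at its end, in the units of the state.
- monitor.read_state(): the state, without advancing time (a new reading comes with each control period).
- eyes.read_camera(name): name is "scene" or "top" or "wrist"; returns the picture (384x512x3 uint8, blue, green, red); there is no depth.
- eyes.camera_model(name): a dict with "fx", "fy", "cx", "cy" (pixels), "rvec" (rotation vector, rad) and "tvec" (3), from world to camera coordinates, as OpenCV has them. Camera axes: x right, y down, z forward; pixel columns grow to the right and rows downward; lengths in m; the calibration is good to about 2 mm. A picture is of the moment at which its call begins: read the wrist's pose just before it. camera_model takes no time and is no camera call; for the wrist camera it gives the pose at the moment of the call.
- ticket.close_job(): hands the job in; it is judged then, once.
The state is a dict: "t": time; "q": joint angles; "dq": joint speeds; "joint_torque": joint torques, N m; "tool_pos": TCP position; "orientation": TCP orientation; "force": force on the tool from outside, world axes, zero at the start; "wrist_torque": the same for the moment, N m; "opening": finger opening in m; "gripper_force": force on a finger pad.
Only numpy, scipy, OpenCV 4.12 (cv2) and the standard library are available. Lean on these libraries where they do the work, as an engineer would, in place of code of your own. Each camera call takes 0.05 s, during which the arm holds its last target. There are 200 camera calls.

## Working session

There is one attempt and no reset: what is moved stays moved. The work goes in short steps, Python scripts to look and compute and a tool call to move; the robot and the scene stay as the last step left them, time stands still between calls to the robot, and variables do not carry over. Pictures are saved under pics/ and viewed, at most 13 in all, crops included, and the job is handed in when it is done.

Besides the shell and the picture viewer there is one more tool, called after "Call:" by a JSON object that holds its "api" and its "payload", one argument or row to a line. arm_command: Moves the arm, as the interface text tells. Its arguments: {"type":"object","properties":{"deltas":{"type":"array"},"gripper":{"type":"number"},"squeeze":{"type":"number"}},"required":["deltas"]}

```bash
mkdir -p pics; ls
cat > h.py <<'E'
import numpy as np, cv2
from plant import monitor, eyes, ticket
def cam(n):
    m=eyes.camera_model(n); K=np.array([[m['fx'],0,m['cx']],[0,m['fy'],m['cy']],[0,0,1.]])
    R=cv2.Rodrigues(np.array(m['rvec'],float))[0]; t=np.array(m['tvec'],float).ravel(); return K,R,t
def ray(c,uv):
    K,R,t=c; d=R.T@np.linalg.solve(K,[uv[0],uv[1],1.]); return -R.T@t,d
def onz(c,uv,z):
    o,d=ray(c,uv); return o+d*(z-o[2])/d[2]
def proj(c,p):
    K,R,t=c; q=K@(R@np.array(p,float)+t); return q[:2]/q[2]
def cross(c1,uv1,c2,uv2):
    o1,d1=ray(c1,uv1);o2,d2=ray(c2,uv2)
    s=np.linalg.lstsq(np.c_[d1,-d2],o2-o1,rcond=None)[0]; a,b=o1+s[0]*d1,o2+s[1]*d2
    return (a+b)/2,np.linalg.norm(a-b)
E
python3 - <<'E'
from h import *
s,t=[eyes.read_camera(n) for n in("scene","top")]
cv2.imwrite("pics/s.png",s);cv2.imwrite("pics/t.png",t)
for n in("scene","top","wrist"):
    c=cam(n);print(n,c[0][0],(-c[1].T@c[2]).round(3),c[1][2].round(2))
st=monitor.read_state();print({k:np.round(v,3) for k,v in st.items()})
E
```

```text
pics
scene [389.67072798   0.         250.44923173] [ 1.379 -0.16   0.812] [-0.74  0.12 -0.66]
top [440.6919541    0.         259.08444895] [ 0.337 -0.037  1.031] [ 0.21  0.02 -0.98]
wrist [276.71827509   0.         259.61108446] [0.111 0.593 0.383] [ 0.23 -0.07 -0.97]
{'t': np.float64(0.1), 'q': array([ 1.189,  0.131,  1.489, -0.   ,  1.523, -0.085]), 'dq': array([-0.   , -0.   , -0.003,  0.001, -0.002, -0.   ]), 'joint_torque': array([ 1.0000e-03, -5.6134e+01, -4.9310e+01,  7.7000e-02,  2.9000e-02,
       -0.0000e+00]), 'tool_pos': array([0.175, 0.573, 0.218]), 'orientation': array([-4.640e-01, -3.107e+00,  3.000e-03]), 'force': array([ 0.177,  0.297, -0.648]), 'wrist_torque': array([-0.011, -0.065,  0.035]), 'gripper_force': np.float64(0.0), 'opening': np.float64(0.093)}
```

View pics/s.png

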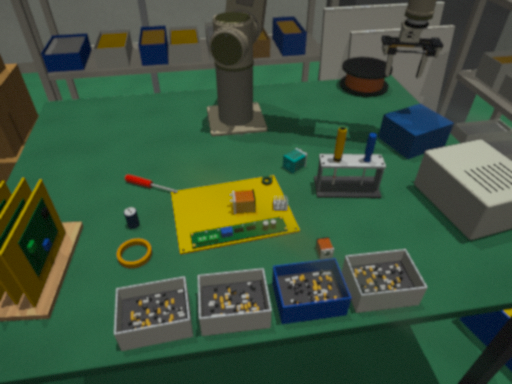

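View pics/t.png

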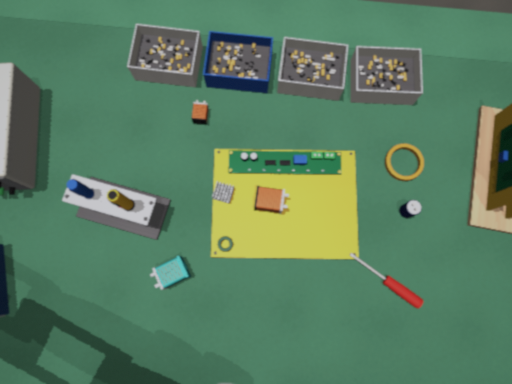

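The top view shows three coil-like things: an orange coil at (270,200) on the yellow board, a small orange one at (200,112) on the bench, and a turquoise one at (171,272). The one at (270,200) fits: it isn't turquoise, it's the larger orange one, and it lies on the board. The probe (yellow) is at (121,202) and the driver (blue) at (80,188). I'll confirm this in one enlarged crop and measure.

Run:
```python
from h import *
s,t=cv2.imread("pics/s.png"),cv2.imread("pics/t.png")
f=lambda im,x,y,w,h,k:cv2.resize(im[y:y+h,x:x+w],None,fx=k,fy=k,interpolation=cv2.INTER_CUBIC)
a=f(t,245,180,50,40,8);b=f(s,220,182,50,40,8)
c=f(t,60,170,110,82,800/220);d=f(t,180,95,50,40,7.44)[:298,:400]
c=cv2.resize(c,(400,298));d=cv2.resize(d,(400,298));a=cv2.resize(a,(400,300));b=cv2.resize(b,(400,300))
cv2.imwrite("pics/c1.png",np.vstack([np.hstack([a,b]),np.hstack([c,d])]))
ct=cam("top")
hsv=cv2.cvtColor(t,cv2.COLOR_BGR2HSV)
def blobs(lo,hi,z,name,mn=15):
    m=cv2.inRange(hsv,lo,hi);n,l,st,ce=cv2.connectedComponentsWithStats(m)
    for i in range(1,n):
        if st[i,4]>mn:
            r=cv2.minAreaRect(np.argwhere(l==i)[:,::-1].astype(np.float32))
            bx=cv2.boxPoints(r); print(name,st[i,4],ce[i].round(1),'box',bx.round(1).tolist(),[onz(ct,p,z).round(3)[:2].tolist() for p in bx])
blobs((3,150,60),(14,255,255),.058,'copper')
blobs((22,150,120),(32,255,255),.008,'yellow',500)
blobs((15,150,50),(24,255,255),.22,'probe',100)
blobs((100,150,40),(125,255,255),.2,'blue',50)
```

```text
copper 174 [199.9 111.4] box [[192.5, 116.80000305175781], [193.89999389648438, 104.30000305175781], [207.5, 105.80000305175781], [206.10000610351562, 118.30000305175781]] [[0.703, 0.15], [0.735, 0.151], [0.734, 0.119], [0.703, 0.118]]
copper 73 [269.  190.2] box [[258.29998779296875, 191.60000610351562], [259.0, 187.0], [280.1000061035156, 190.0], [279.5, 194.60000610351562]] [[0.541, -0.02], [0.551, -0.021], [0.549, -0.069], [0.538, -0.069]]
copper 71 [266.7 208.4] box [[255.8000030517578, 208.60000610351562], [256.20001220703125, 205.39999389648438], [277.3999938964844, 208.1999969482422], [276.8999938964844, 211.39999389648438]] [[0.501, -0.019], [0.509, -0.019], [0.507, -0.067], [0.5, -0.066]]
yellow 770 [345.  179.7] box [[313.0, 175.0], [344.70001220703125, 145.89999389648438], [381.79998779296875, 186.39999389648438], [350.20001220703125, 215.39999389648438]] [[0.604, -0.146], [0.684, -0.217], [0.592, -0.311], [0.515, -0.24]]
probe 1109 [499.3 165.8] box [[487.0, 105.0], [511.0, 105.0], [511.0, 216.0], [487.0, 216.0]] [[0.724, -0.454], [0.729, -0.502], [0.506, -0.496], [0.502
[... 634 characters left out ...]
1]]
blue 101 [503.8 155.8] box [[499.0, 150.0], [508.0, 150.0], [508.0, 161.0], [499.0, 161.0]] [[0.641, -0.487], [0.642, -0.505], [0.62, -0.504], [0.618, -0.487]]
blue 120 [299.8 159.1] box [[293.0, 155.0], [306.0, 155.0], [306.0, 164.0], [293.0, 164.0]] [[0.591, -0.083], [0.593, -0.109], [0.575, -0.11], [0.572, -0.085]]
blue 223 [ 79.2 188.2] box [[65.4000015258789, 186.1999969482422], [69.5999984741211, 177.8000030517578], [94.0, 190.0], [89.80000305175781, 198.39999389648438]] [[0.485, 0.348], [0.502, 0.343], [0.483, 0.292], [0.466, 0.297]]
blue 354 [  2.4 283.9] box [[-0.0, 245.0], [7.0, 245.0], [7.0, 313.0], [0.0, 313.0]] [[0.362, 0.448], [0.363, 0.435], [0.243, 0.409], [0.241, 0.421]]
```

View pics/c1.png

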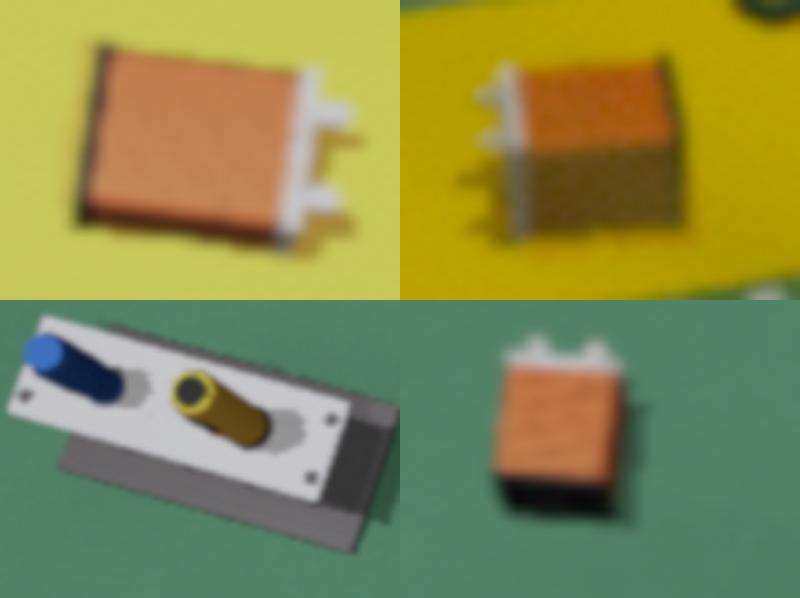

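The crop confirms it: the large coil on the board has its black foot at left, white flange and terminals at right (toward −y), and lies nearly along −y. The yellow-handled probe is the right-hand tool of the stand. Now I move over the coil.

Call:
{"api": "arm_command", "payload": {
  "deltas": [
    [[1.75, -3.1, 0.8, 0, 0, -3.8], [1.75, -3.1, 0.8, 0, 0, -3.8], [1.75, -3.1, 0.8, 0, 0, -3.8], [1.75, -3.1, 0.8, 0, 0, -3.8], [1.75, -3.1, 0.8, 0, 0, -3.8], [1.75, -3.1, 0.8, 0, 0, -3.8], [1.75, -3.1, 0.8, 0, 0, -3.8], [1.75, -3.1, 0.8, 0, 0, -3.8], [1.75, -3.1, 0, 0, 0, -3.8], [1.75, -3.1, 0, 0, 0, -3.8], [1.75, -3.1, 0, 0, 0, -3.8], [1.75, -3.1, 0, 0, 0, -3.8]]
  ],
  "gripper": 1
}}

```text
t: 1.1
tool_pos: [0.3858, 0.2001, 0.2825]
orientation: [-1.636, -2.682, 0.0]
force: [0.9, 0.2, -0.3]
opening: 0.093
gripper_force: 0.0
```

Call:
{"api": "arm_command", "payload": {
  "deltas": [
    [[1.75, -3.1, -0.5, 0, 0, -3.8], [1.75, -3.1, -0.5, 0, 0, -3.8], [1.75, -3.1, -0.5, 0, 0, -3.8], [1.75, -3.1, -0.5, 0, 0, -3.8], [1.75, -3.1, -0.5, 0, 0, -3.8], [1.75, -3.1, -0.5, 0, 0, -3.8], [1.75, -3.1, -0.5, 0, 0, -3.8], [1.75, -3.1, -0.5, 0, 0, -3.8], [0, 0, 0, 0, 0, 0], [0, 0, 0, 0, 0, 0]]
  ]
}}

```text
t: 1.93
tool_pos: [0.5252, -0.0477, 0.2412]
orientation: [-2.28, -2.158, 0.003]
force: [-0.8, -0.1, -0.0]
opening: 0.0932
gripper_force: 0.0
```

Run:
```python
from h import *
c=cam("wrist"); w=eyes.read_camera("wrist"); np.savez("w1",w=w,K=c[0],R=c[1],t=c[2])
cv2.imwrite("pics/w1.png",w)
st=monitor.read_state();print({k:np.round(st[k],3) for k in('t','q','tool_pos','orientation','force')})
R=cv2.Rodrigues(np.array(st['orientation']))[0];print(R.round(3))
print((-c[1].T@c[2]).round(3))
```

```text
{'t': np.float64(1.983), 'q': array([-0.186, -0.074,  1.655,  0.   ,  1.563, -0.133]), 'tool_pos': array([ 0.525, -0.047,  0.242]), 'orientation': array([-2.279e+00, -2.160e+00,  1.000e-03]), 'force': array([0.299, 0.486, 0.095])}
[[ 0.053  0.999 -0.002]
 [ 0.999 -0.053  0.001]
 [ 0.001 -0.002 -1.   ]]
[0.529 0.019 0.407]
```

View pics/w1.png

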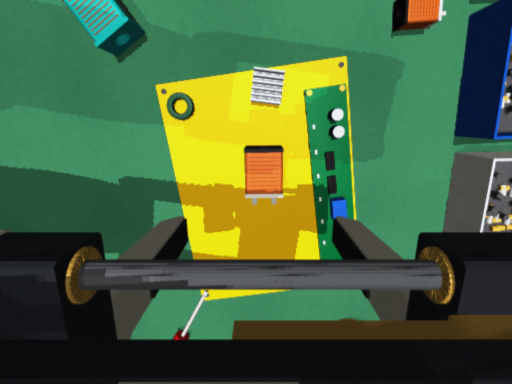

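The wrist view shows the coil at (264,172): black foot at the top (y≈149), white flange at y≈195 and terminals at (254,200) and (274,200). Its sides run almost straight down the picture. The heat sink is at (268,86), the ferrite ring at (180,106), and the circuit board is right of x≈305.

Run:
```python
from h import *
d=np.load("w1.npz");c=(d['K'],d['R'],d['t']);w=d['w'];hsv=cv2.cvtColor(w,cv2.COLOR_BGR2HSV)
m=cv2.inRange(hsv,(3,140,60),(15,255,255));m[:130]=0;m[210:]=0;m[:,:230]=0;m[:,300:]=0
for v in (156,164,172,180,188):
    x=np.flatnonzero(m[v]);print(v,x.min(),x.max(),[onz(c,(u,v),.058)[:2].round(4).tolist() for u in(x.min()-.0,x.max()+1)], w[v,x.max()-6:x.max()+5].tolist() if v==172 else '')
for u in(252,258,264,270,276):
    x=np.flatnonzero(m[:,u]); g=w[x.max():x.max()+12,u].sum(1).tolist(); b=w[x.min()-9:x.min()+1,u].sum(1).tolist()
    print(u,x.min(),x.max(),b,g,onz(c,(u,x.min()),.058)[:2].round(4),onz(c,(u,x.max()+1),.058)[:2].round(4))
# board corners
y=cv2.inRange(hsv,(22,150,60),(34,255,255));print([onz(c,p,.008)[:2].round(3).tolist() for p in((157,85),(346,57))])
t=cv2.imread("pics/t.png");ct=cam("top");print([onz(ct,p,.008)[:2].round(3).tolist() for p in((214,150),(355,150),(358,258),(211,258))])
```

```text
156 245 281 [[0.5077, -0.0227], [0.5542, -0.0253]] 
164 245 281 [[0.507, -0.0329], [0.5539, -0.0354]] 
172 246 281 [[0.5076, -0.0432], [0.5535, -0.0457]] [[61, 133, 234], [60, 133, 233], [58, 132, 233], [58, 133, 234], [59, 137, 236], [48, 116, 229], [34, 94, 205], [23, 101, 165], [21, 200, 229], [22, 215, 237], [22, 220, 238]]
180 246 281 [[0.5069, -0.0536], [0.5532, -0.0561]] 
188 246 281 [[0.5062, -0.0642], [0.5528, -0.0667]] 
252 152 193 [482, 469, 294, 95, 31, 54, 107, 121, 131, 201] [311, 508, 578, 589, 565, 498, 469, 466, 463, 467, 459, 409] [ 0.5168 -0.0182] [ 0.5135 -0.0726]
258 152 193 [481, 468, 289, 95, 46, 71, 111, 125, 131, 201] [311, 509, 578, 584, 532, 426, 361, 348, 353, 351, 354, 352] [ 0.5243 -0.0186] [ 0.5213 -0.0731]
264 152 193 [482, 468, 290, 120, 72, 77, 112, 121, 126, 197] [301, 515, 581, 578, 523, 413, 358, 351, 350, 346, 350, 350] [ 0.5319 -0.019 ] [ 0.5291 -0.0735]
270 152 193 [480, 455, 267, 78, 30, 73, 112, 125, 147, 281] [323, 525, 579, 579, 517, 420, 370, 365, 363, 361, 359, 353] [ 0.5394 -0.0194] [ 0.5369 -0.0739]
276 152 192 [478, 443, 247, 64, 32, 79, 112, 126, 155, 310] [269, 340, 526, 580, 577, 514, 434, 410, 407, 407, 405, 396] [ 0.5469 -0.0199] [ 0.5447 -0.073 ]
[[0.392, 0.074], [0.647, 0.095]]
[[0.643, 0.097], [0.676, -0.243], [0.418, -0.263], [0.385, 0.073]]
```

Call:
{"api": "arm_command", "payload": {
  "deltas": [
    [[0.02, -0.7, -1.5, 4.5, -0.24, 0], [0.02, -0.7, -1.5, 4.5, -0.24, 0], [0.02, -0.7, -1.5, 4.5, -0.24, 0], [0.02, -0.7, -1.5, 4.5, -0.24, 0], [0.02, -0.7, -1.5, 4.5, -0.24, 0], [0.02, -0.7, -1.5, 4.5, -0.24, 0], [0.02, -0.7, -1.5, 4.5, -0.24, 0], [0.02, -0.7, -1.5, 4.5, -0.24, 0], [0.02, -0.7, -1.5, 4.5, -0.24, 0], [0.02, -0.7, -1.5, 4.5, -0.24, 0], [0, 0, 0, 0, 0, 0], [0, 0, 0, 0, 0, 0]]
  ],
  "gripper": 0.5
}}

```text
t: 2.98
tool_pos: [0.5261, -0.1149, 0.0904]
orientation: [-1.81, -1.714, -0.75]
force: [-0.0, -0.3, 0.1]
opening: 0.0695
gripper_force: 0.0
```

Run:
```python
from h import *
st=monitor.read_state();print({k:np.round(st[k],4) for k in('t','q','tool_pos','orientation','force','opening')})
R=cv2.Rodrigues(np.array(st['orientation']))[0];print(R.round(3))
c=cam("wrist"); w=eyes.read_camera("wrist"); np.savez("w2",w=w,K=c[0],R=c[1],t=c[2]); cv2.imwrite("pics/w2.png",w)
d=R[:,2]; g=np.array([.5297,-.0595,.036]); print('go cm',((g+.019*d-st['tool_pos'])*100).round(2), 'proj of grip/coil mouth', proj(c,g),proj(c,[.529,-.079,.058]))
```

```text
{'t': np.float64(2.9833), 'q': array([-0.7207,  0.4609,  1.552 ,  0.5921,  1.6693, -0.7745]), 'tool_pos': array([ 0.5261, -0.1149,  0.0904]), 'orientation': array([-1.8099, -1.7141, -0.7496]), 'force': array([-0.0182, -0.2936,  0.0629]), 'opening': np.float64(0.0695)}
[[ 0.04   0.999  0.034]
 [ 0.703 -0.053  0.709]
 [ 0.71  -0.004 -0.704]]
go cm [ 0.43  6.89 -6.78] proj of grip/coil mouth [260.57791946 195.64963602] [260.9782166  202.94366911]
```

View pics/w2.png

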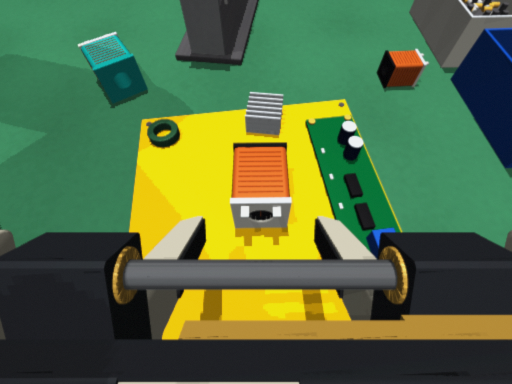

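The coil is in line between the fingers, with its top edge at (261,202) against a predicted (261,203). I advance along the tool axis and grip.

Call:
{"api": "arm_command", "payload": {
  "deltas": [
    [[0.05, 0.86, -0.85, 0, 0, 0], [0.05, 0.86, -0.85, 0, 0, 0], [0.05, 0.86, -0.85, 0, 0, 0], [0.05, 0.86, -0.85, 0, 0, 0], [0.05, 0.86, -0.85, 0, 0, 0], [0.05, 0.86, -0.85, 0, 0, 0], [0.05, 0.86, -0.85, 0, 0, 0], [0.08, 0.86, -0.83, 0, 0, 0], [0, 0, 0, 0, 0, 0], [0, 0, 0, 0, 0, 0]]
  ]
}}

```text
t: 3.87
tool_pos: [0.5312, -0.0465, 0.0241]
orientation: [-1.81, -1.718, -0.751]
force: [0.2, -0.6, 0.3]
opening: 0.0697
gripper_force: 0.0
```

Call:
{"api": "arm_command", "payload": {
  "deltas": [
    [[0, 0, 0, 0, 0, 0], [0, 0, 0, 0, 0, 0], [0, 0, 0, 0, 0, 0], [0, 0, 0, 0, 0, 0], [0, 0, 0, 0, 0, 0], [0, 0, 0, 0, 0, 0], [0, 0, 0, 0, 0, 0], [0, 0, 0, 0, 0, 0], [0, 0, 0, 0, 0, 0], [0, 0, 0, 0, 0, 0]]
  ],
  "gripper": -1,
  "squeeze": 40
}}

```text
t: 4.7
tool_pos: [0.532, -0.0479, 0.0253]
orientation: [-1.812, -1.72, -0.752]
force: [-1.9, -4.2, 5.5]
opening: 0.0501
gripper_force: 39.9
```

Call:
{"api": "arm_command", "payload": {
  "deltas": [
    [[0, 0, 0.5, 0, 0, 0], [0, 0, 1, 0, 0, 0], [0, 0, 1.5, 0, 0, 0], [0, 0, 1.5, 0, 0, 0], [0, 0, 1.5, 0, 0, 0], [0, 0, 0.5, 0, 0, 0], [0, 0, 0, 0, 0, 0]]
  ]
}}

```text
t: 5.28
tool_pos: [0.533, -0.0482, 0.092]
orientation: [-1.813, -1.723, -0.754]
force: [-0.8, 0.5, -2.8]
opening: 0.05
gripper_force: 39.9
```

Call:
{"api": "arm_command", "payload": {
  "deltas": [
    [[-0.05, -0.2, 0, -4.5, 0.24, 0], [-0.05, -0.2, 0, -4.5, 0.24, 0], [-0.05, -0.2, 0, -4.5, 0.24, 0], [-0.05, -0.2, 0, -4.5, 0.24, 0], [-0.05, -0.2, 0, -4.5, 0.24, 0], [-0.05, -0.2, 0, -4.5, 0.24, 0], [-0.05, -0.2, 0, -4.5, 0.24, 0], [-0.05, -0.2, 0, -4.5, 0.24, 0], [-0.05, -0.2, 0, -4.5, 0.24, 0], [-0.05, -0.2, 0, -4.5, 0.24, 0], [0, 0, 0, 0, 0, 0]]
  ]
}}

```text
t: 6.2
tool_pos: [0.5263, -0.0655, 0.0894]
orientation: [2.275, 2.165, -0.004]
force: [0.0, 0.3, -2.7]
opening: 0.0497
gripper_force: 39.9
```

Call:
{"api": "arm_command", "payload": {
  "deltas": [
    [[-0.05, -0.2, 0, -4.5, 0.24, 0], [-0.05, -0.2, 0, -4.5, 0.24, 0], [-0.05, -0.2, 0, -4.5, 0.24, 0], [-0.05, -0.2, 0, -4.5, 0.24, 0], [-0.05, -0.2, 0, -4.5, 0.24, 0], [-0.05, -0.2, 0, -4.5, 0.24, 0], [-0.05, -0.2, 0, -4.5, 0.24, 0], [-0.05, -0.2, 0, -4.5, 0.24, 0], [-0.05, -0.2, 0, -4.5, 0.24, 0], [-0.05, -0.2, 0, -4.5, 0.24, 0], [0, 0, 0, 0, 0, 0], [0, 0, 0, 0, 0, 0]]
  ]
}}

```text
t: 7.2
tool_pos: [0.5202, -0.0871, 0.0874]
orientation: [1.813, 1.725, -0.756]
force: [0.1, 0.6, -2.5]
opening: 0.0499
gripper_force: 39.9
```

Run:
```python
from h import *
st=monitor.read_state();print({k:np.round(st[k],4) for k in('t','q','tool_pos','orientation','force','opening','gripper_force')})
R=cv2.Rodrigues(np.array(st['orientation']))[0];print(R.round(3));g=np.array(st['tool_pos'])-.019*R[:,2];print('g',g.round(4))
s=eyes.read_camera("scene");t=eyes.read_camera("top");c=cam("scene");ct=cam("top")
u,v=proj(c,g).astype(int);a,b=proj(ct,g).astype(int)
f=lambda im,x,y:cv2.resize(im[y-40:y+40,x-40:x+40],(400,400),interpolation=cv2.INTER_CUBIC)
cv2.imwrite("pics/c2.png",np.hstack([f(s,u,v),f(t,a,b)]));print(u,v,a,b)
```

```text
{'t': np.float64(7.2), 'q': array([ 0.2315,  0.2886,  1.7773, -0.7545,  1.4116,  0.5381]), 'tool_pos': array([ 0.5202, -0.0871,  0.0874]), 'orientation': array([ 1.8131,  1.725 , -0.7559]), 'force': array([ 0.0988,  0.5837, -2.4564]), 'opening': np.float64(0.0499), 'gripper_force': np.float64(39.9226)}
[[ 0.032  0.999 -0.042]
 [ 0.708 -0.052 -0.705]
 [-0.706 -0.007 -0.708]]
g [ 0.521  -0.0737  0.1009]
232 182 282 198
```

View pics/c2.png

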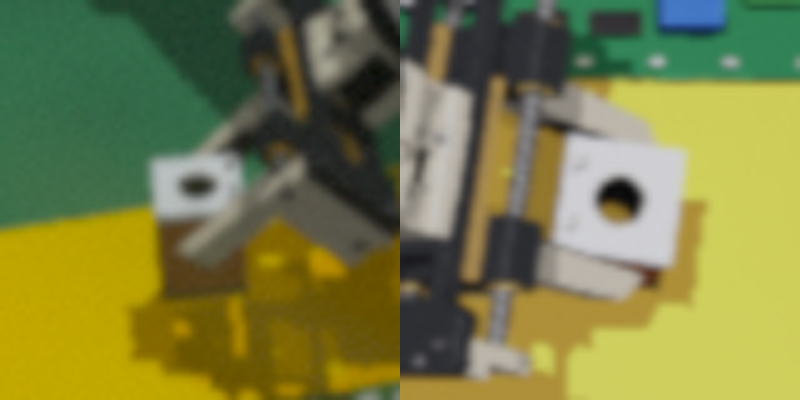

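The coil is held upright, with its white face and bore visible at about (232,178) in the scene view and the terminals uppermost on the palm side. Now I lower it.

Call:
{"api": "arm_command", "payload": {
  "deltas": [
    [[0, 0, -0.6, 0, 0, 0], [0, 0, -0.8, 0, 0, 0], [0, 0, -0.8, 0, 0, 0], [0, 0, -0.8, 0, 0, 0], [0, 0, -0.7, 0, 0, 0], [0, 0, -0.4, 0, 0, 0], [0, 0, -0.2, 0, 0, 0], [0, 0, 0, 0, 0, 0], [0, 0, 0, 0, 0, 0]]
  ]
}}

```text
t: 8.05
tool_pos: [0.5218, -0.0874, 0.0468]
orientation: [1.811, 1.719, -0.752]
force: [-0.3, 0.4, -1.7]
opening: 0.0498
gripper_force: 39.9
```

Call:
{"api": "arm_command", "payload": {
  "deltas": [
    [[0, 0, -0.05, 0, 0, 0], [0, 0, -0.05, 0, 0, 0], [0, 0, -0.05, 0, 0, 0], [0, 0, 0, 0, 0, 0], [0, 0, 0, 0, 0, 0]]
  ]
}}

```text
t: 8.47
tool_pos: [0.5218, -0.0874, 0.0455]
orientation: [1.812, 1.719, -0.752]
force: [0.0, 0.9, -2.8]
opening: 0.0497
gripper_force: 39.9
```

Call:
{"api": "arm_command", "payload": {
  "deltas": [
    [[0, 0, -0.05, 0, 0, 0], [0, 0, -0.05, 0, 0, 0], [0, 0, 0, 0, 0, 0], [0, 0, 0, 0, 0, 0]]
  ]
}}

```text
t: 8.8
tool_pos: [0.5217, -0.0874, 0.0443]
orientation: [1.812, 1.719, -0.752]
force: [0.0, -0.4, -2.7]
opening: 0.0499
gripper_force: 39.9
```

Call:
{"api": "arm_command", "payload": {
  "deltas": [
    [[0, 0, -0.05, 0, 0, 0], [0, 0, -0.05, 0, 0, 0], [0, 0, -0.05, 0, 0, 0], [0, 0, -0.05, 0, 0, 0], [0, 0, 0, 0, 0, 0], [0, 0, 0, 0, 0, 0]]
  ]
}}

```text
t: 9.3
tool_pos: [0.5218, -0.0875, 0.0424]
orientation: [1.812, 1.719, -0.752]
force: [-1.4, -0.4, -0.6]
opening: 0.0497
gripper_force: 39.9
```

Call:
{"api": "arm_command", "payload": {
  "deltas": [
    [[0, 0, -0.05, 0, 0, 0], [0, 0, -0.05, 0, 0, 0], [0, 0, 0, 0, 0, 0], [0, 0, 0, 0, 0, 0]]
  ]
}}

```text
t: 9.63
tool_pos: [0.5218, -0.0875, 0.0424]
orientation: [1.812, 1.718, -0.753]
force: [-4.5, 2.7, 8.0]
opening: 0.0502
gripper_force: 39.9
```

Call:
{"api": "arm_command", "payload": {
  "deltas": [
    [[0, 0, -0.05, 0, 0, 0], [0, 0, -0.05, 0, 0, 0], [0, 0, 0, 0, 0, 0], [0, 0, 0, 0, 0, 0]]
  ]
}}

```text
t: 9.97
tool_pos: [0.5218, -0.0875, 0.0423]
orientation: [1.812, 1.716, -0.754]
force: [-7.8, 4.1, 14.3]
opening: 0.0499
gripper_force: 39.9
```

Call:
{"api": "arm_command", "payload": {
  "deltas": [
    [[0, 0, 0.05, 0, 0, 0], [0, 0, 0.05, 0, 0, 0], [0, 0, 0.05, 0, 0, 0], [0, 0, 0, 0, 0, 0], [0, 0, 0, 0, 0, 0]]
  ],
  "squeeze": 8
}}

```text
t: 10.38
tool_pos: [0.5219, -0.0875, 0.0421]
orientation: [1.812, 1.719, -0.752]
force: [-1.9, -0.1, 3.6]
opening: 0.05
gripper_force: 8.0
```

Call:
{"api": "arm_command", "payload": {
  "deltas": [
    [[0, 0, 0, 0, 0, 0], [0, 0, 0, 0, 0, 0], [0, 0, 0, 0, 0, 0], [0, 0, 0, 0, 0, 0], [0, 0, 0, 0, 0, 0], [0, 0, 0, 0, 0, 0]]
  ],
  "gripper": 0.5
}}

```text
t: 10.88
tool_pos: [0.5218, -0.0874, 0.0418]
orientation: [1.812, 1.719, -0.752]
force: [0.6, -0.3, -0.2]
opening: 0.07
gripper_force: 0.0
```

Run:
```python
from h import *
st=monitor.read_state();print({k:np.round(st[k],4) for k in('t','q','tool_pos','force','opening')})
s=cv2.imread("pics/s.png");t=cv2.imread("pics/t.png");cs,ct=cam("scene"),cam("top")
for n,im,lo,hi,box in(("scene",s,(15,120,40),(30,255,255),(325,360,115,165)),("top",t,(15,100,20),(32,255,255),(100,140,185,215))):
    m=cv2.inRange(cv2.cvtColor(im,cv2.COLOR_BGR2HSV),lo,hi);z=np.zeros_like(m);a,b,c,d=box;z[c:d,a:b]=m[c:d,a:b]
    y,x=np.nonzero(z);print(n,len(x),x.min(),x.max(),y.min(),y.max())
    for r in range(y.min(),y.max()+1,3): q=x[y==r];print(r,q.min(),q.max(),end=' | ')
    print()
# whitish plate in top
hsv=cv2.cvtColor(t,cv2.COLOR_BGR2HSV);m=cv2.inRange(hsv,(0,0,150),(179,50,255));m[:,180:]=0;m[:170]=0;m[240:]=0;m[:,:55]=0
k=max(cv2.findContours(m,0,2)[0],key=cv2.contourArea);r=cv2.boxPoints(cv2.minAreaRect(k));print(r.round(1).tolist(),[onz(ct,p,.110)[:2].round(4).tolist() for p in r])
```

```text
{'t': np.float64(10.8833), 'q': array([ 0.2322,  0.3689,  1.78  , -0.77  ,  1.35  ,  0.6022]), 'tool_pos': array([ 0.5218, -0.0874,  0.0418]), 'force': array([ 0.555 , -0.2868, -0.171 ]), 'opening': np.float64(0.07)}
scene 251 335 346 129 160
129 339 345 | 132 338 346 | 135 337 345 | 138 336 345 | 141 336 344 | 144 336 343 | 147 335 343 | 150 335 342 | 153 335 341 | 156 335 340 | 159 337 339 | 
top 249 108 133 190 209
190 111 115 | 193 116 119 | 196 108 124 | 199 109 128 | 202 113 132 | 205 119 133 | 208 124 131 | 
[[61.20000076293945, 200.8000030517578], [69.30000305175781, 172.5], [155.8000030517578, 197.1999969482422], [147.6999969482422, 225.5]] [[0.4691, 0.3926], [0.5317, 0.3872], [0.4962, 0.1944], [0.4348, 0.2025]]
```

The coil is released and stands on the board. I retreat along the tool axis, then come upright.

Call:
{"api": "arm_command", "payload": {
  "deltas": [
    [[0.03, 0.5, 0.5, 0, 0, 0], [0.05, 0.8, 0.8, 0, 0, 0], [0.05, 0.9, 0.9, 0, 0, 0], [0.05, 0.9, 0.9, 0, 0, 0], [0.05, 0.9, 0.9, 0, 0, 0], [0.05, 0.9, 0.9, 0, 0, 0], [0.05, 0.9, 0.9, 0, 0, 0], [0.05, 0.9, 0.9, 0, 0, 0]]
  ]
}}

```text
t: 11.55
tool_pos: [0.5258, -0.0192, 0.11]
orientation: [1.811, 1.719, -0.751]
force: [0.6, -0.7, -0.2]
opening: 0.0698
gripper_force: 0.0
```

Call:
{"api": "arm_command", "payload": {
  "deltas": [
    [[0, 0, 2.0, 4.5, -0.24, 0], [0, 0, 2.0, 4.5, -0.24, 0], [0, 0, 2.0, 4.5, -0.24, 0], [0, 0, 2.0, 4.5, -0.24, 0], [0, 0, 2.0, 4.5, -0.24, 0], [0, 0, 2.0, 4.5, -0.24, 0], [0, 0, 2.0, 4.5, -0.24, 0], [0, 0, 2.0, 4.5, -0.24, 0], [0, 0, 2.0, 4.5, -0.24, 0], [0, 0, 2.0, 4.5, -0.24, 0], [0, 0, 0, 0, 0, 0], [0, 0, 0, 0, 0, 0]]
  ]
}}

```text
t: 12.55
tool_pos: [0.5261, -0.0214, 0.3109]
orientation: [2.279, 2.158, 0.002]
force: [0.6, 0.4, -0.6]
opening: 0.07
gripper_force: 0.0
```

Run:
```python
from h import *
st=monitor.read_state();print({k:np.round(st[k],4) for k in('t','q','tool_pos','orientation','force','opening')})
R=cv2.Rodrigues(np.array(st['orientation']))[0];print(R.round(3))
c=cam("wrist");ct=cam("top");cs=cam("scene")
w=eyes.read_camera("wrist");t=eyes.read_camera("top");s=eyes.read_camera("scene")
np.savez("w3",w=w,t=t,s=s,K=c[0],R=c[1],t_=c[2])
for n,i in(("w3",w),("t3",t),("s3",s)): cv2.imwrite(f"pics/{n}.png",i)
p=[.5226,-.080,.072];f=[]
for im,k,r in((w,c,55),(t,ct,32),(s,cs,32)):
    u,v=proj(k,p).round().astype(int);print(u,v);f.append(cv2.resize(im[v-r:v+r,u-r:u+r],(266,266),interpolation=cv2.INTER_CUBIC))
cv2.imwrite("pics/c3.png",np.hstack(f))
print('probe top guess',onz(ct,(112.8,195.3),.22).round(4))
```

```text
{'t': np.float64(12.55), 'q': array([-1.3780e-01, -9.1900e-02,  1.5470e+00, -4.0000e-04,  1.6834e+00,
       -8.3400e-02]), 'tool_pos': array([ 0.5261, -0.0214,  0.3109]), 'orientation': array([2.2791, 2.1583, 0.0025]), 'force': array([ 0.638 ,  0.3563, -0.5802]), 'opening': np.float64(0.07)}
[[ 0.054  0.999  0.003]
 [ 0.999 -0.054 -0.001]
 [-0.001  0.003 -1.   ]]
259 205
284 201
231 191
probe top guess [0.473  0.2474 0.22  ]
```

View pics/c3.png

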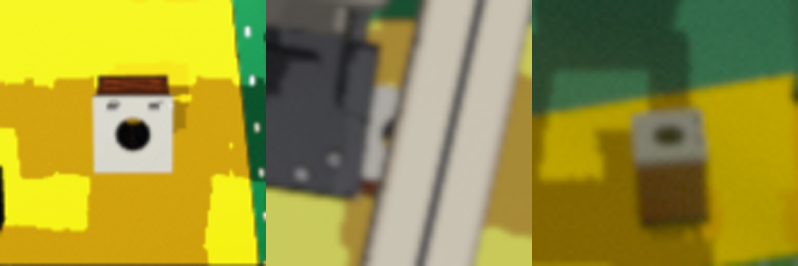

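The coil stands upright with the bore in its white face exactly where predicted (wrist (259,205)). Now I move to the stand and measure the mouth and probe there.

Call:
{"api": "arm_command", "payload": {
  "deltas": [
    [[-0.65, 2.7, 0.3, 0, 0, -0.9], [-0.65, 2.7, 0.3, 0, 0, -0.9], [-0.65, 2.7, 0.3, 0, 0, -0.9], [-0.65, 2.7, 0.3, 0, 0, -0.9], [-0.65, 2.7, 0.3, 0, 0, -0.9], [-0.65, 2.7, 0.3, 0, 0, -0.9], [-0.65, 2.7, 0.3, 0, 0, -0.9], [-0.65, 2.7, 0.3, 0, 0, -0.9], [0, 0, 0, 0, 0, 0], [0, 0, 0, 0, 0, 0], [0, 0, 0, 0, 0, 0]]
  ]
}}

```text
t: 13.62
tool_pos: [0.4729, 0.1959, 0.3316]
orientation: [-2.408, -2.018, 0.004]
force: [0.5, -0.3, -0.6]
opening: 0.0698
gripper_force: 0.0
```

Run:
```python
from h import *
d=np.load("w3.npz");c=(d['K'],d['R'],d['t_']);g=cv2.cvtColor(d['w'],cv2.COLOR_BGR2HSV)
m=cv2.inRange(g,(0,0,130),(179,60,255));m[:160]=0;m[235:]=0;m[:,:225]=0;m[:,300:]=0
k=max(cv2.findContours(m,0,2)[0],key=cv2.contourArea);r=cv2.boxPoints(cv2.minAreaRect(k))
P=np.array([onz(c,p,.072) for p in r]);print(r.round(1).tolist(),P[:,:2].round(4).tolist(),P.mean(0).round(4))
q=d['w'][190:220,245:275].max(2);print('bore', q.min());b=(q<100).astype(np.uint8);M=cv2.moments(b,True);print('bore',M['m00'],245+M['m10']/M['m00'],190+M['m01']/M['m00'],onz(c,(245+M['m10']/M['m00'],190+M['m01']/M['m00']),.072).round(4))
st=monitor.read_state();print({k:np.round(st[k],4) for k in('t','q','tool_pos','orientation')})
c=cam("wrist");w=eyes.read_camera("wrist");t=eyes.read_camera("top");s=eyes.read_camera("scene")
np.savez("w4",w=w,t=t,s=s,K=c[0],R=c[1],t_=c[2])
cs=cam("scene");f=[]
print(proj(c,[.474,.249,.22]),proj(c,[.474,.249,.11]))
cv2.imwrite("pics/w4.png",w)
```

```text
[[243.0, 190.0], [274.0, 190.0], [274.0, 220.0], [243.0, 220.0]] [[0.5001, -0.0544], [0.5468, -0.0569], [0.5448, -0.1048], [0.4968, -0.1022]] [ 0.5221 -0.0796  0.072 ]
bore 4
bore 134.0 258.5223880597015 205.5597014925373 [ 0.5221 -0.0801  0.072 ]
{'t': np.float64(13.6167), 'q': array([ 2.9310e-01, -1.2530e-01,  1.5407e+00, -9.0000e-04,  1.7283e+00,
        4.6890e-01]), 'tool_pos': array([0.4729, 0.1959, 0.3316]), 'orientation': array([-2.4079, -2.0178,  0.0036])}
[251.22766565 135.80565263] [253.71622359 131.39381834]
```

View pics/w4.png

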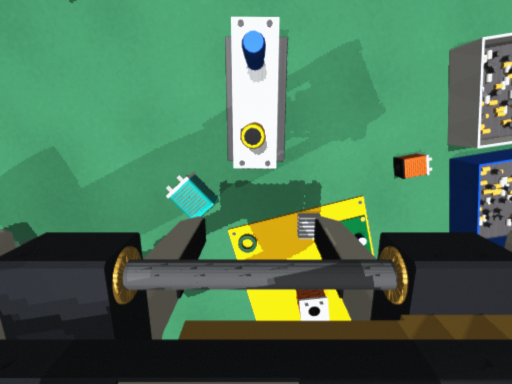

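The wrist view shows the probe's top ring at (252,136) against a predicted (251,136), the driver at (254,45), and the standing coil's bore at (314,311).

Run:
```python
from h import *
d=np.load("w4.npz");c=(d['K'],d['R'],d['t_']);w=d['w'];g=cv2.cvtColor(w,cv2.COLOR_BGR2HSV)
m=cv2.inRange(g,(18,120,60),(34,255,255));m[:115]=0;m[160:]=0;m[:,:235]=0;m[:,270:]=0
k=max(cv2.findContours(m,0,2)[0],key=cv2.contourArea);(e,r)=cv2.minEnclosingCircle(k);print('ring',e,r,cv2.boundingRect(k),onz(c,np.array(e),.22).round(4))
for row in range(122,152,4): x=np.flatnonzero(m[row]);print(row,x.min() if len(x) else 0,x.max() if len(x) else 0,end='|')
p=cv2.inRange(g,(0,0,150),(179,50,255));p[180:]=0;p[:,:215]=0;p[:,295:]=0
k=max(cv2.findContours(p,0,2)[0],key=cv2.contourArea);b=cv2.boxPoints(cv2.minAreaRect(k));P=np.array([onz(c,q,.11)for q in b]);print(b.round(1).tolist(),P[:,:2].round(4).tolist());ctr=P.mean(0);ax=P[np.argmax(P[:,1])]-P[np.argmin(P[:,1])]
L=sorted([(np.linalg.norm(P[i]-P[(i+1)%4]),i) for i in range(4)])[-1];v=P[L[1]]-P[(L[1]+1)%4];v/=np.linalg.norm(v);v*=np.sign(v[1]);print('ctr',ctr,'len',L[0],'y',v,'hole',ctr-.045*v)
```

```text
ring (253.05319213867188, 135.35105895996094) 12.814586639404297 (241, 123, 24, 26) [0.4758 0.2491 0.22  ]
122 0 0|126 246 261|130 242 263|134 241 264|138 241 264|142 243 263|146 247 259|150 0 0|[[231.0, 17.0], [279.0, 17.0], [279.0, 168.0], [231.0, 168.0]] [[0.4712, 0.3909], [0.53, 0.3805], [0.5001, 0.193], [0.4333, 0.2048]]
ctr [0.4836425  0.29228136 0.11      ] len 0.1899485207226677 y [ 0.19976659  0.97984351 -0.        ] hole [0.474653  0.2481884 0.11     ]
```

Call:
{"api": "arm_command", "payload": {
  "deltas": [
    [[0.05, 1.32, 0, 0, 0, 0], [0.05, 1.32, 0, 0, 0, 0], [0.05, 1.32, 0, 0, 0, 0], [0.05, 1.32, 0, 0, 0, 0], [0, 0, -1.5, 0, 0, 0], [0, 0, -2.2, 0, 0, 0], [0, 0, -2.2, 0, 0, 0], [0, 0, -1.5, 0, 0, 0], [0, 0, -0.6, 0, 0, 0], [0, 0, 0, 0, 0, 0], [0, 0, 0, 0, 0, 0], [0, 0, 0, 0, 0, 0]]
  ]
}}

```text
t: 14.77
tool_pos: [0.4762, 0.249, 0.2544]
orientation: [2.409, 2.015, 0.003]
force: [0.9, -0.4, 0.6]
opening: 0.0696
gripper_force: 0.0
```

Run:
```python
from h import *
st=monitor.read_state();print({k:np.round(st[k],4) for k in('t','q','tool_pos','orientation')})
R=cv2.Rodrigues(np.array(st['orientation']))[0];print(R.round(4))
c=cam("wrist");w=eyes.read_camera("wrist");np.savez("w5",w=w,K=c[0],R=c[1],t_=c[2]);g=cv2.cvtColor(w,cv2.COLOR_BGR2HSV)
m=cv2.inRange(g,(18,120,60),(34,255,255));u,v=proj(c,[.475,.2487,.22]);print(u,v)
z=np.zeros_like(m);a,b=int(u),int(v);z[b-50:b+45,a-50:a+50]=m[b-50:b+45,a-50:a+50]
k=max(cv2.findContours(z,0,2)[0],key=cv2.contourArea);(e,r)=cv2.minEnclosingCircle(k);print('ring',e,r,cv2.boundingRect(k),onz(c,np.array(e)+.5,.22).round(4))
```

```text
{'t': np.float64(14.7667), 'q': array([ 3.8630e-01, -5.4200e-02,  1.6128e+00,  1.0000e-04,  1.5809e+00,
        5.6420e-01]), 'tool_pos': array([0.4762, 0.249 , 0.2544]), 'orientation': array([2.4095, 2.015 , 0.0031])}
[[ 1.769e-01  9.842e-01  1.900e-03]
 [ 9.842e-01 -1.769e-01  8.000e-04]
 [ 1.200e-03  1.700e-03 -1.000e+00]]
257.8083352838911 212.50609175390423
ring (258.0, 199.4528350830078) 26.62250518798828 (242, 173, 33, 54) [0.4773 0.2584 0.22  ]
```

Call:
{"api": "arm_command", "payload": {
  "deltas": [
    [[-0.05, 0.05, -1.2, 0, 0, 0], [0, 0, -1.6, 0, 0, 0], [0, 0, -1.6, 0, 0, 0], [0, 0, -1.6, 0, 0, 0], [0, 0, -1.6, 0, 0, 0], [0, 0, -0.8, 0, 0, 0], [0, 0, -0.4, 0, 0, 0], [0, 0, 0, 0, 0, 0], [0, 0, 0, 0, 0, 0], [0, 0, 0, 0, 0, 0]]
  ]
}}

```text
t: 15.65
tool_pos: [0.4758, 0.2492, 0.1661]
orientation: [2.41, 2.015, 0.003]
force: [-0.1, 0.8, 0.3]
opening: 0.0699
gripper_force: 0.0
```

Call:
{"api": "arm_command", "payload": {
  "deltas": [
    [[0, 0, 0, 0, 0, 0], [0, 0, 0, 0, 0, 0], [0, 0, 0, 0, 0, 0], [0, 0, 0, 0, 0, 0], [0, 0, 0, 0, 0, 0], [0, 0, 0, 0, 0, 0], [0, 0, 0, 0, 0, 0], [0, 0, 0, 0, 0, 0], [0, 0, 0, 0, 0, 0], [0, 0, 0, 0, 0, 0], [0, 0, 0, 0, 0, 0], [0, 0, 0, 0, 0, 0]]
  ],
  "gripper": -1,
  "squeeze": 30
}}

```text
t: 16.65
tool_pos: [0.475, 0.2489, 0.1648]
orientation: [-2.41, -2.015, 0.0]
force: [-0.3, -0.8, 0.5]
opening: 0.0255
gripper_force: 30.0
```

Call:
{"api": "arm_command", "payload": {
  "deltas": [
    [[0, 0, 0.5, 0, 0, 0], [0, 0, 1, 0, 0, 0], [0, 0, 1.5, 0, 0, 0], [0, 0, 1.5, 0, 0, 0], [0, 0, 1.5, 0, 0, 0], [0, 0, 1.5, 0, 0, 0], [0, 0, 1.5, 0, 0, 0], [0, 0, 1.5, 0, 0, 0], [0, 0, 1, 0, 0, 0], [0, 0, 0.5, 0, 0, 0], [0, 0, 0, 0, 0, 0], [0, 0, 0, 0, 0, 0]]
  ]
}}

```text
t: 17.65
tool_pos: [0.475, 0.2489, 0.2846]
orientation: [-2.41, -2.015, 0.0]
force: [-0.1, -0.0, -1.4]
opening: 0.0251
gripper_force: 30.0
```

Run:
```python
from h import *
st=monitor.read_state();print({k:np.round(st[k],4) for k in('t','q','tool_pos','orientation','force','opening')})
R=cv2.Rodrigues(np.array(st['orientation']))[0];print(R.round(4))
```

```text
{'t': np.float64(17.65), 'q': array([ 0.387 , -0.0608,  1.5646,  0.    ,  1.6379,  0.5651]), 'tool_pos': array([0.475 , 0.2489, 0.2846]), 'orientation': array([-2.4102e+00, -2.0150e+00,  2.0000e-04]), 'force': array([-0.1359, -0.0326, -1.4386]), 'opening': np.float64(0.0251)}
[[ 1.772e-01  9.842e-01 -1.000e-04]
 [ 9.842e-01 -1.772e-01 -0.000e+00]
 [-1.000e-04 -1.000e-04 -1.000e+00]]
```

Call:
{"api": "arm_command", "payload": {
  "deltas": [
    [[0.2, -1.4, 0, 0, 0, 0], [0.4, -2.6, 0, 0, 0, 0], [0.4, -2.9, 0, 0, 0, 0], [0.44, -3, 0, 0, 0, 0], [0.44, -3, 0, 0, 0, 0], [0.44, -3, 0, 0, 0, 0], [0.44, -3, 0, 0, 0, 0], [0.44, -3, 0, 0, 0, 0], [0.44, -3, 0, 0, 0, 0], [0.44, -3, 0, 0, 0, 0], [0.4, -2.6, 0, 0, 0, 0], [0.26, -1.4, 0, 0, 0, 0]]
  ]
}}

```text
t: 18.65
tool_pos: [0.5219, -0.0729, 0.2832]
orientation: [-2.411, -2.012, 0.003]
force: [0.2, -0.2, -1.9]
opening: 0.0254
gripper_force: 30.0
```

Call:
{"api": "arm_command", "payload": {
  "deltas": [
    [[0, 0, -0.5, 0, 0, 0], [0, 0, -1, 0, 0, 0], [0, 0, -1, 0, 0, 0], [0, 0, -0.5, 0, 0, 0], [0, 0, 0, 0, 0, 0], [0, 0, 0, 0, 0, 0], [0, 0, 0, 0, 0, 0], [0, 0, 0, 0, 0, 0]]
  ]
}}

```text
t: 19.32
tool_pos: [0.5228, -0.0697, 0.2555]
orientation: [2.409, 2.015, 0.001]
force: [-0.3, -0.2, -0.5]
opening: 0.0255
gripper_force: 30.0
```

Run:
```python
from h import *
st=monitor.read_state();print({k:np.round(st[k],4) for k in('t','tool_pos','orientation','force')})
T=np.array(st['tool_pos']);cs=cam("scene");ct=cam("top");c=cam("wrist")
s=eyes.read_camera("scene");t=eyes.read_camera("top");w=eyes.read_camera("wrist");np.savez("w6",w=w,t=t,s=s,K=c[0],R=c[1],t_=c[2])
cv2.imwrite("pics/s6.png",s);cv2.imwrite("pics/t6.png",t)
tip=T-[0,0,.1498];f=[]
for n,k in(("s",cs),("t",ct),("w",c)): print(n,[proj(k,tip+[0,0,a]).round(1).tolist() for a in(0,.032,.095,.15)],proj(k,[.5224,-.08,.072]).round(1))
a=cv2.resize(s[140:215,200:270],(490,525),interpolation=cv2.INTER_CUBIC)
b=cv2.resize(w[170:330,200:320],(300,400),interpolation=cv2.INTER_CUBIC);b=cv2.copyMakeBorder(b,0,125,0,0,0)
cv2.imwrite("pics/c6.png",np.hstack([a,b]))
```

```text
{'t': np.float64(19.3167), 'tool_pos': array([ 0.5228, -0.0697,  0.2555]), 'orientation': array([2.4089e+00, 2.0154e+00, 1.0000e-03]), 'force': array([-0.2647, -0.2235, -0.518 ])}
s [[233.7, 181.8], [233.3, 173.0], [232.6, 154.5], [231.9, 137.2]] [230.6 191.1]
t [[280.5, 197.3], [281.4, 194.4], [283.1, 187.8], [284.9, 181.3]] [284.3 200.9]
w [[259.3, 180.1], [259.3, 186.5], [259.3, 204.0], [259.3, 229.1]] [260.4 182.4]
```

View pics/c6.png

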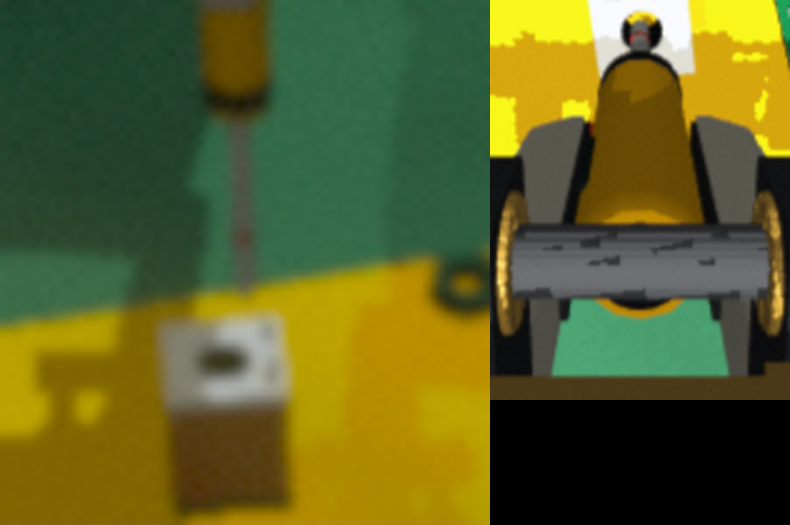

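The scene crop shows the tip at about (234.7,181.9) and the bore centre at about (231.9,191.4). Both are about 1 px right of prediction, so the probe axis agrees with the TCP. I need to shift about −1 cm in y.

Call:
{"api": "arm_command", "payload": {
  "deltas": [
    [[0, -0.3, 0, 0, 0, 0], [-0.04, -0.5, 0, 0, 0, 0], [0, -0.23, 0, 0, 0, 0], [0, 0, 0, 0, 0, 0], [0, 0, 0, 0, 0, 0], [0, 0, 0, 0, 0, 0], [0, 0, 0, 0, 0, 0]]
  ]
}}

```text
t: 20.05
tool_pos: [0.522, -0.0804, 0.2548]
orientation: [-2.41, -2.015, -0.0]
force: [0.3, -0.9, -1.2]
opening: 0.0253
gripper_force: 30.0
```

```bash
cat > m.py <<'E'
from h import *
import sys
st=monitor.read_state();print({k:np.round(st[k],4) for k in('t','tool_pos','orientation','force')})
T=np.array(st['tool_pos']);cs=cam("scene");c=cam("wrist");R=cv2.Rodrigues(np.array(st['orientation']))[0];print('d',R[:,2].round(4))
s=eyes.read_camera("scene");w=eyes.read_camera("wrist");np.savez(sys.argv[1],w=w,s=s,K=c[0],R=c[1],t_=c[2])
d=np.array([0,0,-1.]);tip=T-[0,0,.1498]
for n,k in(("s",cs),("w",c)): print(n,[proj(k,tip+[0,0,a]).round(1).tolist() for a in(0,.032,.095,.15)],proj(k,[.5224,-.08,.072]).round(1))
S=s.astype(float);a=S[...,2]-S[...,1]   # red minus green: rod grey/pale vs green or yellow
for r in range(158,190,2):
    q=a[r,226:242];q=q-np.median(q);x=np.clip(q-0.4*q.max(),0,None);print(r,round(226+(x*np.arange(16)).sum()/x.sum(),2),end=' | ')
print()
h=cv2.cvtColor(s,cv2.COLOR_BGR2HSV);v=h[...,2].astype(float)
sub=v[184:199,224:240];print(sub.astype(int)[2:13])
cv2.imwrite(f"pics/{sys.argv[1]}.png",np.hstack([cv2.resize(s[140:215,200:270],(490,525),interpolation=cv2.INTER_CUBIC),cv2.resize(w[150:250,230:290],(300,525),interpolation=cv2.INTER_CUBIC)]))
E
python3 m.py w7
```

```text
{'t': np.float64(20.05), 'tool_pos': array([ 0.522 , -0.0804,  0.2548]), 'orientation': array([-2.4102, -2.0149, -0.    ]), 'force': array([ 0.3225, -0.9141, -1.233 ])}
d [-0.e+00  1.e-04 -1.e+00]
s [[230.0, 182.2], [229.5, 173.4], [228.6, 155.0], [227.8, 137.6]] [230.6 191.1]
w [[259.5, 180.2], [259.5, 186.5], [259.4, 204.0], [259.3, 229.2]] [259.7 174.4]
158 229.2 | 160 229.68 | 162 229.95 | 164 230.08 | 166 230.08 | 168 230.21 | 170 230.22 | 172 230.25 | 174 230.48 | 176 230.58 | 178 230.72 | 180 238.37 | 182 238.96 | 184 240.6 | 186 240.67 | 188 240.63 | 
[[133 140 149 160 175 180 180 184 182 183 182 182 177 161 161 175]
 [130 133 138 150 169 182 182 181 181 182 183 182 175 155 153 170]
 [127 131 131 146 166 172 170 166 169 169 173 180 179 164 161 174]
 [126 129 132 142 152 146 134 124 127 131 148 166 177 176 171 178]
 [130 129 128 133 126 109  91  79  80  90 111 144 169 175 174 175]
 [129 128 128 123 107  83  65  59  60  66  87 129 164 172 165 166]
 [128 129 130 127 112  92  76  67  68  79  99 137 167 167 156 155]
 [129 132 137 141 146 132 115 108 109 117 133 155 170 167 151 155]
 [133 142 152 162 167 162 157 153 155 156 162 171 175 168 156 162]
 [140 155 167 171 173 174 175 173 172 170 168 169 170 163 160 162]
 [138 155 164 165 165 165 166 167 162 157 153 150 148 146 145 145]]
```

View pics/w7.png

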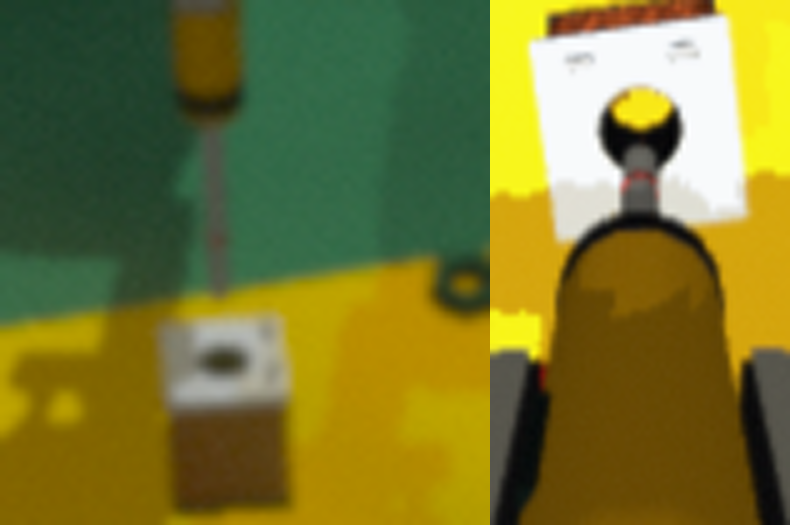

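The rod is upright: its image slope is 0.048 px per row against 0.049 expected for vertical. Its offset from the bore centre is under about 0.5 mm in both views. I lower it slowly.

Call:
{"api": "arm_command", "payload": {
  "deltas": [
    [[0.03, 0.02, -0.3, 0, 0, 0], [0, 0, -0.4, 0, 0, 0], [0, 0, -0.4, 0, 0, 0], [0, 0, -0.4, 0, 0, 0], [0, 0, -0.4, 0, 0, 0], [0, 0, -0.4, 0, 0, 0], [0, 0, -0.4, 0, 0, 0], [0, 0, -0.2, 0, 0, 0], [0, 0, 0, 0, 0, 0], [0, 0, 0, 0, 0, 0]]
  ]
}}

```text
t: 20.98
tool_pos: [0.5223, -0.0802, 0.2257]
orientation: [-2.41, -2.015, 0.0]
force: [-0.1, -0.1, -0.0]
opening: 0.0254
gripper_force: 30.0
```

Call:
{"api": "arm_command", "payload": {
  "deltas": [
    [[0, 0, -0.3, 0, 0, 0], [0, 0, -0.4, 0, 0, 0], [0, 0, -0.4, 0, 0, 0], [0, 0, -0.4, 0, 0, 0], [0, 0, -0.4, 0, 0, 0], [0, 0, -0.4, 0, 0, 0], [0, 0, -0.4, 0, 0, 0], [0, 0, -0.4, 0, 0, 0], [0, 0, -0.3, 0, 0, 0], [0, 0, -0.2, 0, 0, 0], [0, 0, 0, 0, 0, 0], [0, 0, 0, 0, 0, 0]]
  ]
}}

```text
t: 21.98
tool_pos: [0.5223, -0.0802, 0.1898]
orientation: [-2.41, -2.015, 0.0]
force: [-0.0, 1.0, -0.8]
opening: 0.025
gripper_force: 30.0
```

```bash
python3 m.py w8 | head -8
```

```text
{'t': np.float64(21.9833), 'tool_pos': array([ 0.5223, -0.0802,  0.1898]), 'orientation': array([-2.4101e+00, -2.0150e+00,  1.0000e-04]), 'force': array([-0.0415,  0.9983, -0.8196])}
d [-1.e-04  0.e+00 -1.e+00]
s [[230.9, 199.2], [230.5, 191.1], [229.6, 174.0], [228.9, 158.0]] [230.6 191.1]
w [[259.5, 180.2], [259.4, 186.5], [259.4, 204.0], [259.3, 229.1]] [259.5 186.3]
158 232.75 | 160 232.86 | 162 230.24 | 164 229.78 | 166 229.98 | 168 230.16 | 170 230.21 | 172 230.29 | 174 230.3 | 176 230.41 | 178 230.69 | 180 239.0 | 182 238.55 | 184 235.34 | 186 240.63 | 188 240.66 | 
[[127 127 130 135 142 135 115 100 119 155 176 183 177 164 161 176]
 [128 129 129 131 130 125 109  98 116 148 172 181 175 157 154 171]
 [127 128 129 127 126 117 103  95 109 141 164 174 175 167 160 174]
```

View pics/w8.png

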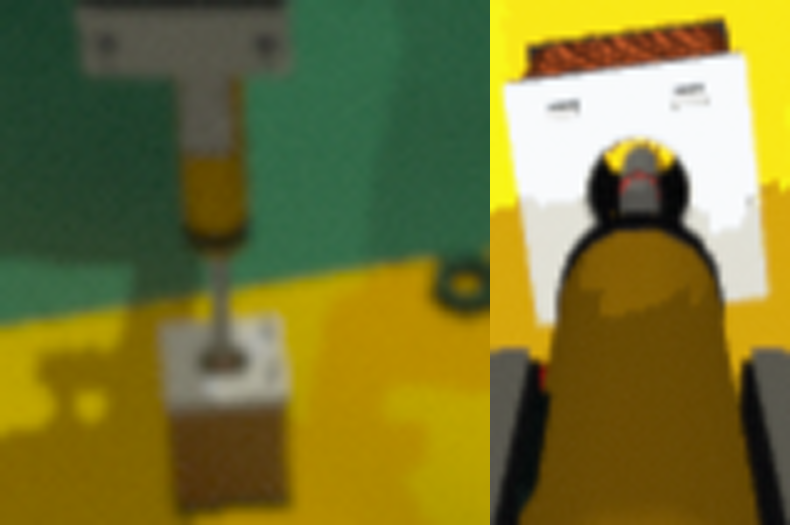

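In both views the rod is centred in the bore, with the red ring at scene (231.9,191), level with the mouth. I let it settle briefly and hand in.

Call:
{"api": "arm_command", "payload": {
  "deltas": [
    [[0, 0, 0, 0, 0, 0], [0, 0, 0, 0, 0, 0], [0, 0, 0, 0, 0, 0], [0, 0, 0, 0, 0, 0]]
  ]
}}

```text
t: 22.42
tool_pos: [0.5224, -0.0802, 0.1899]
orientation: [2.41, 2.015, 0.0]
force: [-1.0, -0.1, -1.0]
opening: 0.0254
gripper_force: 30.0
```

```bash
python3 -c "
from h import *
print(monitor.read_state()['tool_pos']); print(ticket.close_job())"
```

```text
[ 0.5224137  -0.08024303  0.18993788]
the job is handed in; nothing more can be done
None
```

The job is handed in at 22.4 s: the coil stands upright on the yellow board, terminals up and released, and the probe is held upright and centred in its bore with the red ring level with the top face, as far as the cameras show.

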